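# Wind the heel press's bed in under its head

### The arm

A 7-joint arm with a two-finger parallel gripper is mounted at the origin on the work surface. World frame = base frame: x ahead of the robot, y to its left, z up, the work surface at z = 0. Lengths are in m, angles in rad, forces in N, time in s.
With the tool pointing down it reaches from about 0.425 to 1.025 m from the base axis. Payload 3.6 kg.
Tool frame: the origin (TCP) lies midway between the tips of the shut fingers; the grasp point (between the pads) lies 19 mm behind it; z points along the fingers, y is the line along which they close (so a half turn about z gives the same grasp; the last joint's range is limited). The gripper opens to 85 mm and grips with 20 to 120 N. Pads are 22 mm wide; open, the fingers measure 114 mm over their backs; the gripper's body (76 mm by 85 mm) begins 54 mm behind the grasp point. The pads swing forward as they close: fully open they stand 13 mm farther back than shut.
Start: joints at [-1.308, 0.591, 0.048, 1.609, -0.033, 0.943, -0.034], TCP at [0.253, 0.68, 0.231] pointing down, gripper open.
Joint ranges: [-2.69, 2.69], [-0.47, 2.24], [-1.27, 1.36], [0.19, 2.51], [-1.53, 4.68], [0.08, 2.07], [-3.09, 3.09]. Speed limits (rad/s): [2.57, 2.57, 3.14, 3.14, 3.14, 3.14, 3.14].

### API

Orientations are given as a 3x3 rotation matrix whose columns are the frame's x, y, z axes.
In Python, from bench import ctrl, solver, viewer, workorder gives the robot as it stands. Calls block until the motion is done:
- ctrl.goto(position, orientation): joint-space move of the TCP to a pose.
- ctrl.movel(position, ori=None, vel=0.15, max_force=None): straight line of the TCP; ori=None keeps the orientation; vel is the mean speed in m/s. With max_force (N) it stops when the force on the tool has changed by that much, and returns True; else False.
- ctrl.goto_joints(angles): joint-space move.
- ctrl.gripper_to(opening): opening from 0.0 (shut) to 1.0 (fully open); the grip force is fixed at half the most; returns when the fingers have stopped.
- ctrl.hold(seconds).
- solver.inverse_kinematics(position, orientation): joint angles nearest the present ones, or None.
- ctrl.get_obs(): the state.
- viewer.grab_frame(name): name is "side" or "top"; returns (picture, depth): 420x560x3 uint8, blue, green, red; 420x560 float32, m along the optical axis (not along the pixel's ray), 0 where there is no reading.
- viewer.get_calibration(name): a dict with "fx", "fy", "cx", "cy" (pixels), "distortion" ([k1, k2, p1, p2, k3] as OpenCV has them; the pictures are not rectified), "rvec" (rotation vector, rad) and "tvec" (3), from world to camera coordinates, as OpenCV has them. Camera axes: x right, y down, z forward; pixel columns grow to the right and rows downward; lengths in m; the calibration is good to about 2 mm. A picture is of the moment at which its call begins. get_calibration takes no time and is no camera call.
A pose or a line that the arm cannot do raises ctrl.MotionError and nothing moves.
- workorder.job_done(): hands the job in; it is judged then, once.
The state is a dict: "time_s": time; "joint_positions": joint angles; "qd": joint speeds; "tau": joint torques, N m; "ee_pos": TCP position; "ee_rot": TCP orientation; "force": force on the tool from outside, world axes, zero at the start; "ft_torque": the same for the moment, N m; "finger_gap": opening from 0.0 (shut) to 1.0 (fully open); "grasp_force": force on a finger pad.
Only numpy, scipy, OpenCV 4.12 (cv2) and the standard library are available. Lean on these libraries where they do the work, as an engineer would, in place of code of your own. Each camera call takes 0.05 s, during which the arm holds its last target. There are 200 camera calls.

### The job

Fit the loose crank onto the square shaft of the small green heel press and wind it clockwise (seen from above) round and round until the sliding bed with the heel block is centred beneath the press's cross-beam, its two ends sticking out equally on either side to within a centimetre or so. Move the bed only by the crank, never by pushing it, and leave the crank fully down on the shaft when you let go. Do not disturb the other things on the bench.

Things in the scene. Friction and masses are not known exactly. Their poses are not given: they have to be found in the camera images.
- crank: Loose steel crank, 0.35 kg, socket down, handle up. Origin: centre of the hub's underside; z up the hub's axis, x along the arm. Hub 40 x 40 mm (sides square to x, y), 40 mm high, closed on top; from below a square socket 19 mm wide, 28 mm deep, flats parallel to the hub's sides. Arm: bar 18 mm wide, 21 to 31 mm above the origin, out to x = 82 mm.
- handle (a point): Centre of the crank's upright black handle sleeve, 22 mm in diameter: 70 mm along the crank's x from the hub's axis, 57 mm above the crank's origin; it spans 34 to 80 mm above that origin. Axes as the crank's. The sleeve spins freely on its pin, so a gripper holding it need not turn as the crank goes round.
- seat (a point): On the axis of the press's upright shaft, at the top of its collar (44 mm wide), 82 mm above the bench: the origin of a fully seated crank comes here. Above it stands a square 16 mm wide, 24 mm high, its top 6 mm tapering to 12 mm. z up; x, y parallel to the square's flats and turning with it: the crank fits at any of four yaws, then has 12 degrees of play.
- machine: The press: green frame 120 mm wide, 520 mm long, with a gearbox 100 x 100 mm, 75 mm high around the shaft. Origin: on the bench below the shaft; y along the bed's travel, away from the shaft. The shaft needs 2 to 5 N at the crank's handle and stays where it is left; a full turn clockwise seen from above moves the bed 50 mm along +y, anticlockwise brings it back.
- bed: Sliding steel bed of the press, 110 mm across, 140 mm long in its travel (y), 14 mm thick, with a D-shaped wooden heel block 64 mm wide and 20 mm high fixed in its middle. Origin: middle of its underside, 30 mm above the bench; y away from the shaft. It starts 75 to 135 mm short of the head and can run 40 mm or more past it.
- head: Fixed head of the press: cross-beam 190 mm long (x), 50 mm wide (y), 100 to 140 mm above the bench, on two posts, with a round ram pad whose underside is 78 mm above the bench. Origin: at bench height below the beam's middle, y as the machine's. The bed is centred when its origin has the head's y. Seen from above, shaft axis, bed and head origins lie in one line.
- tape: Roll of tape lying flat, 100 mm across, 25 mm high; origin at the centre of its underside.
- mug: Red mug, 82 mm across, 95 mm high; origin at the centre of its underside.
- can: Drinks can, 66 mm across, 115 mm high; origin at the centre of its underside.
- hammer: Hammer lying on the bench along its x; origin at its underside.
- heel_a: Loose dark wooden heel block, D-shaped, 64 mm, 22 mm high; origin at the centre of its underside.
- heel_b: A second loose heel block like the first.
There are look-alikes about, which are no part of the job. Of the things shaped like the crank, the steel one is meant.

How it is judged:
By the outcome, as a careful person would: the job done as asked, in the order asked, and still so for the second after the job is handed in, with the robot touching nothing.
It also fails if it takes over 72 s, if anything falls off the work surface, if the arm or the gripper's body presses on something with over 40 N, if the wrist force passes 120 N, or if a joint passes its speed limit or range.

## Working session

There is one attempt and no reset: what is moved stays moved. The work goes in short steps, each a Python script; the robot and the scene stay as the last script left them, time stands still between calls to the robot, and variables do not carry over. Pictures are saved under pics/ and viewed, at most 10 in all, crops included, and the job is handed in when it is done.

```bash
ls; mkdir -p pics
cat > h.py <<'E'
import numpy as np, cv2
from bench import ctrl, solver, viewer, workorder
def cal(n):
    c=viewer.get_calibration(n); K=np.array([[c["fx"],0,c["cx"]],[0,c["fy"],c["cy"]],[0,0,1.]])
    return K,np.array(c["distortion"],float),cv2.Rodrigues(np.array(c["rvec"],float))[0],np.array(c["tvec"],float).ravel()
def rays(n,uv):
    K,d,R,t=cal(n); p=cv2.undistortPoints(np.array(uv,float).reshape(-1,1,2),K,d).reshape(-1,2)
    return -R.T@t, np.c_[p,np.ones(len(p))]@R
def onplane(n,uv,z):
    o,d=rays(n,uv); return o+d*((z-o[2])/d[:,2])[:,None]
def world(n,uv,dep):
    o,d=rays(n,uv); z=np.array([dep[int(round(v)),int(round(u))] for u,v in uv]); return o+d*z[:,None]
def proj(n,P):
    K,d,R,t=cal(n); return cv2.projectPoints(np.array(P,float).reshape(-1,1,3),cv2.Rodrigues(R)[0],t,K,d)[0].reshape(-1,2)
E
python3 - <<'E'
from h import *
for n in("top","side"):
    p,d=viewer.grab_frame(n); cv2.imwrite(f"pics/{n}0.png",p); np.save(f"pics/{n}0.npy",d)
    K,_,R,t=cal(n); print(n,K[0,0],-R.T@t,R[2])
E
```

```text
pics
top 422.3091758322312 [ 0.37939184 -0.12400824  1.29987356] [ 1.46862383e-01 -8.36596565e-04 -9.89156580e-01]
side 527.965745861107 [ 0.01167624 -0.9581239   0.83499038] [ 0.44460878  0.66313679 -0.60214004]
```

View pics/top0.png

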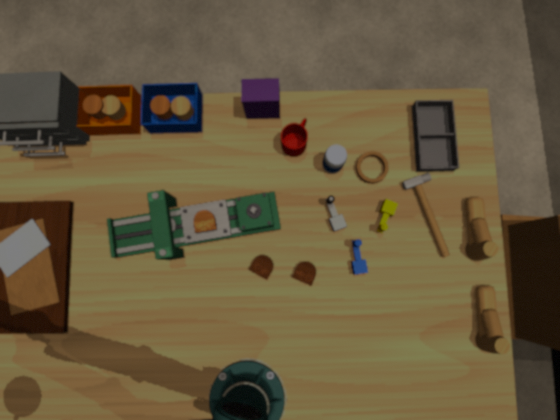

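View pics/side0.png

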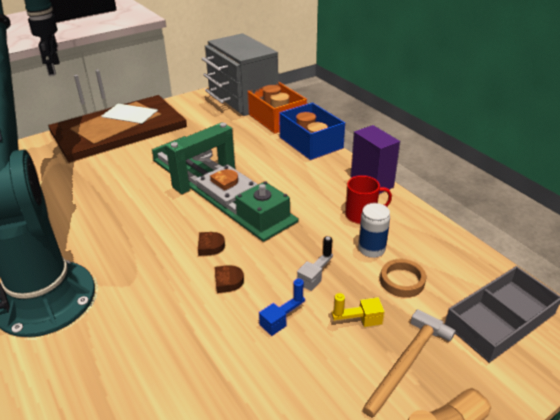

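Top view: three crank-shaped things: steel grey hub (337,223) with black handle (331,200), yellow (387,213) and blue (359,262). The steel one with the black sleeve fits the description. The press shaft is at (254,211), bed around (203,222), beam at (162,225).

Run:
```python
from h import *
p=cv2.imread("pics/top0.png"); d=np.load("pics/top0.npy"); s=cv2.imread("pics/side0.png"); ds=np.load("pics/side0.npy")
c=np.vstack([cv2.resize(p[180:270,100:290],None,fx=3.3,fy=3.3,interpolation=3)[:, :620],cv2.resize(np.hstack([p[185:275,310:405],s[225:315,290:385]]),(620,290),interpolation=3)])
cv2.imwrite("pics/crop1.png",c); print(c.shape)
# world map of all pixels in the top view, height map
def wm(n,d):
    v,u=np.mgrid[:420,:560]; o,r=rays(n,np.c_[u.ravel(),v.ravel()]); return (o+r*d.reshape(-1,1)).reshape(420,560,3)
for n,im,dd,(x0,x1,y0,y1) in(("top",p,d,(322,350,190,236)),("side",s,ds,(295,335,230,292))):
    W=wm(n,dd); np.save(f"pics/W{n}.npy",W); sub=W[y0:y1,x0:x1].reshape(-1,3); 
    for a,b in((.034,.046),(.072,.09)):
        q=sub[(sub[:,2]>a)&(sub[:,2]<b)]; print(n,a,len(q),q.mean(0) if len(q) else'', cv2.minAreaRect((q[:,:2]*1000).astype(np.float32)) if len(q)>3 else '')
W=np.load("pics/Wtop.npy")
def reg(name,m):
    q=W[m]; q=q[(abs(q[:,0]-.5)<.6)]; r=cv2.minAreaRect((np.percentile and q[:,:2]*1000).astype(np.float32)); print(name,len(q),q.mean(0),r)
box=np.zeros((420,560),bool); box[185:240,228:290]=1
z=W[...,2]
reg("gear",box&(z>.068)&(z<.08)); reg("shaft",box&(z>.092)&(z<.115))
box[:]=0; box[180:270,140:190]=1; reg("beam",box&(z>.13)&(z<.15))
box[:]=0; box[190:255,165:240]=1; reg("bed",box&(z>.038)&(z<.05)); reg("heel",box&(z>.056)&(z<.072))
```

```text
(587, 620, 3)
top 0.034 194 [ 0.51685917 -0.27907337  0.03949826] ((539.5223999023438, -272.0216064453125), (93.39393615722656, 40.2640380859375), 18.51007080078125)
top 0.072 42 [ 0.58000921 -0.25620862  0.079432  ] ((580.0316772460938, -256.54791259765625), (18.976743698120117, 21.13935089111328), 47.47199249267578)
side 0.034 302 [ 0.51733323 -0.28224026  0.03930399] ((535.848876953125, -274.2991027832031), (96.20516204833984, 41.2354736328125), 18.359806060791016)
side 0.072 137 [ 0.51021315 -0.29915481  0.07843622] ((511.011962890625, -296.9749755859375), (174.5918731689453, 22.118030548095703), 29.7015438079834)
gear 976 [ 0.54857711 -0.03087674  0.07475701] ((549.2989501953125, -30.31557846069336), (100.31198120117188, 99.99300384521484), 8.889742851257324)
shaft 35 [ 0.54840917 -0.03055436  0.10312305] ((549.36865234375, -29.801490783691406), (16.832242965698242, 15.697232246398926), 61.91427993774414)
beam 1263 [0.50801393 0.22418056 0.13990347] ((510.0679016113281, 225.41827392578125), (191.77447509765625, 52.4779052734375), 8.320450782775879)
bed 1229 [0.52628334 0.11765041 0.04400307] ((536.8840942382812, 130.763427734375), (167.93991088867188, 163.94410705566406), 12.712146759033203)
heel 468 [0.52342784 0.11878031 0.06406779] ((532.8533325195312, 107.94508361816406), (180.38494873046875, 195.69236755371094), 10.085226058959961)
```

View pics/crop1.png

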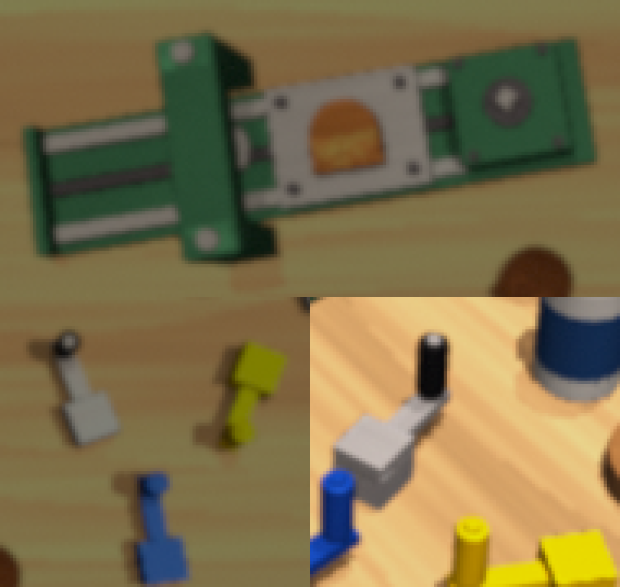

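The crop confirms it: steel crank with grey hub and black sleeve; yellow and blue are the look-alikes. Next, shaft yaw and bed edges, while making the first approach.

Run:
```python
from h import *
W=np.load("pics/Wtop.npy"); S=np.load("pics/Wside.npy"); C=np.array([.549,-.030])
ey=np.array([-.151,.9885]); ey/=np.linalg.norm(ey); ex=np.array([ey[1],-ey[0]])
def loc(w): return np.c_[(w[...,:2]-C).reshape(-1,2)@ex,(w[...,:2]-C).reshape(-1,2)@ey,w[...,2].ravel()]
for n,w in(("top",W),("side",S)):
    l=loc(w); q=l[(abs(l[:,0])<.05)&(l[:,1]>.04)&(l[:,1]<.24)&(l[:,2]>.04)&(l[:,2]<.048)]
    h,e=np.histogram(q[:,1],np.arange(.04,.24,.004)); print(n,"bed y",dict(zip((e[:-1]*1000).astype(int).tolist(),h.tolist())))
    q=l[(abs(l[:,0])<.1)&(l[:,1]>.2)&(l[:,1]<.32)&(l[:,2]>.135)&(l[:,2]<.145)]; print("beam",np.percentile(q[:,1],[1,99]),np.percentile(q[:,0],[1,99]))
    for a,b in((.0845,.099),(.088,.1),(.1,.108)):
        q=l[(np.hypot(l[:,0],l[:,1])<.02)&(l[:,2]>a)&(l[:,2]<b)]
        if len(q)>4: print(n,a,len(q),q.mean(0)*1000,cv2.minAreaRect((q[:,:2]*1000).astype(np.float32)))
    if n=="side": print(np.round(l[(np.hypot(l[:,0],l[:,1])<.02)&(l[:,2]>.086)&(l[:,2]<.1)]*1000,1).tolist())
s=cv2.imread("pics/side0.png"); cv2.imwrite("pics/crop2.png",cv2.resize(s[172:212,238:293],None,fx=12,fy=12,interpolation=2))
def R(yaw,):  # tool y at crank-y (yaw+90)
    c,sn=np.cos(yaw),np.sin(yaw); return np.array([[c,sn,0],[sn,-c,0],[0,0,-1]])
for k in (0,np.pi): print(solver.inverse_kinematics([.514,-.2795,.15],R(np.radians(18.5)+k)))
for y in np.arange(-180,180,30): 
    j=solver.inverse_kinematics([.549,-.03,.2],R(np.radians(y))); print(y, None if j is None else np.round(j,2))
```

```text
top bed y {40: 0, 44: 0, 47: 0, 51: 0, 55: 0, 59: 0, 63: 0, 67: 0, 71: 0, 75: 0, 79: 37, 83: 39, 87: 36, 91: 33, 95: 31, 99: 35, 103: 40, 107: 35, 111: 45, 115: 39, 119: 21, 123: 18, 127: 16, 131: 17, 135: 16, 139: 13, 143: 13, 147: 10, 151: 15, 155: 10, 159: 14, 163: 16, 167: 9, 171: 16, 175: 20, 179: 19, 183: 28, 187: 42, 191: 39, 195: 39, 199: 33, 203: 33, 207: 37, 211: 35, 215: 35, 219: 6, 223: 0, 227: 0, 231: 0}
beam [0.23365108 0.28349241] [-0.09374208  0.09218561]
top 0.0845 21 [-2.89519322 -0.98724873 89.29186443] ((-2.1996850967407227, 2.472519874572754), (30.804779052734375, 31.712934494018555), 87.0074462890625)
top 0.088 11 [-1.77063919 -2.36460273 96.67252469] ((0.539929986000061, -0.21159648895263672), (16.85868263244629, 15.394306182861328), 51.70172882080078)
top 0.1 24 [ -0.1605649    0.36301409 105.13678463] ((0.22336864471435547, 0.6277179718017578), (13.480878829956055, 14.189983367919922), 47.05261993408203)
side bed y {40: 0, 44: 0, 47: 0, 51: 0, 55: 0, 59: 0, 63: 0, 67: 0, 71: 0, 75: 10, 79: 22, 83: 31, 87: 38, 91: 23, 95: 28, 99: 21, 103: 26, 107: 31, 111: 28,
[... 1402 characters left out ...]
7 -0.69006     0.75286532
 -0.1458787 ]
[ 0.32650904  0.52591379  0.13004247  1.99747215 -0.11151667  0.62483371
  2.42339524]
-180 [-0.14  0.42  0.15  2.04 -0.1   0.69  1.64]
-150 [-0.06  0.41  0.05  2.04 -0.03  0.69  2.1 ]
-120 [ 0.07  0.42 -0.13  2.03  0.08  0.7   2.51]
-90 [ 0.18  0.42 -0.27  2.02  0.17  0.71  2.94]
-60 [-0.79  0.73  1.19  2.06 -0.85  0.96 -1.75]
-30 [-0.79  0.73  1.19  2.06 -0.85  0.96 -1.23]
0 [-0.59  0.53  0.8   2.06 -0.55  0.77 -1.03]
30 [-0.53  0.5   0.7   2.05 -0.47  0.75 -0.59]
60 [-0.46  0.47  0.59  2.05 -0.39  0.73 -0.15]
90 [-0.38  0.45  0.47  2.05 -0.31  0.71  0.29]
120 [-0.3   0.43  0.36  2.05 -0.23  0.7   0.74]
150 [-0.22  0.42  0.26  2.04 -0.16  0.69  1.19]
```

View pics/crop2.png

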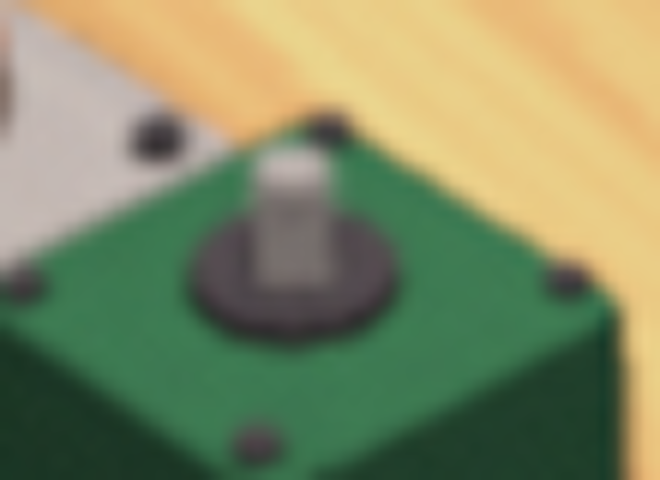

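The shaft shows one flat squarely to the side camera (crop, bottom edge (255–330, 290)), so its yaw is about 60° mod 90. Bed centre is about 110 mm short of the beam, so about 2.2 turns. Picking the crank up now.

```bash
cat >> h.py <<'E'
def R(deg):
    c,s=np.cos(np.radians(deg)),np.sin(np.radians(deg)); return np.array([[c,s,0],[s,-c,0],[0,0,-1]])
def st(tag=""):
    o=ctrl.get_obs(); print(tag,"t",round(o["time_s"],2),"p",np.round(o["ee_pos"],4),"F",np.round(o["force"],1),"gap",round(o["finger_gap"],3),"g",round(o["grasp_force"],1)); return o
E
python3 - <<'E'
from h import *
st()
ctrl.goto([.514,-.2795,.28],R(18.5)); st()
ctrl.movel([.514,-.2795,.10],vel=.25)
p,d=viewer.grab_frame("side"); cv2.imwrite("pics/s1.png",p)
print(ctrl.movel([.514,-.2795,.006],vel=.12,max_force=8)); st()
ctrl.gripper_to(0.0); st("grip")
ctrl.movel([.514,-.2795,.20],vel=.25); st("lift")
p,d=viewer.grab_frame("side"); cv2.imwrite("pics/s2.png",p); cv2.imwrite("pics/s2c.png",cv2.resize(p[80:330,200:450],(600,600),interpolation=2))
E
```

```text
t 0.1 p [0.2523 0.6789 0.2302] F [ 0.8 -0.2 -1.6] gap 1.001 g 0.0
 t 3.57 p [ 0.5146 -0.2787  0.2798] F [ 0.4 -0.4  0. ] gap 0.999 g 0.0
False
 t 5.42 p [ 0.5143 -0.28    0.0065] F [ 1.1  0.1 -0.7] gap 1.0 g 0.0
grip t 5.91 p [ 0.5147 -0.2807  0.0069] F [ 0.4 -0.6  5.4] gap 0.46 g 61.2
lift t 6.83 p [ 0.513  -0.2779  0.1983] F [-1.   1.4 -3.1] gap 0.461 g 60.6
```

View pics/s2c.png

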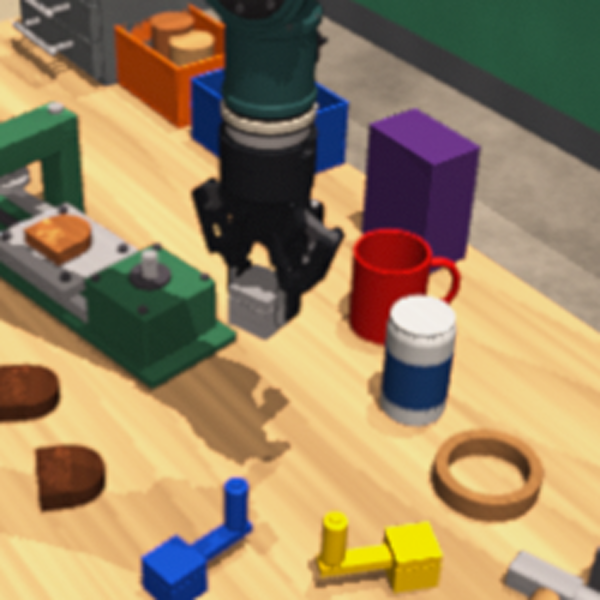

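Run:
```python
from h import *
c=np.array([.549,-.030])
ctrl.goto([*c,.20],R(60)); st()
ctrl.movel([*c,.125],vel=.15); o=st("above")
print(ctrl.movel([*c,.089],vel=.04,max_force=10)); o=st("down")
```

```text
t 7.88 p [ 0.5489 -0.0323  0.2001] F [-0.  -0.2 -2.8] gap 0.462 g 60.5
above t 8.53 p [ 0.5495 -0.0313  0.1254] F [ 0.2 -0.9 -2.5] gap 0.461 g 60.6
True
down t 9.42 p [ 0.5486 -0.03    0.0889] F [-0.4 -0.3  4.4] gap 0.46 g 61.3
```

Run:
```python
from h import *
ctrl.gripper_to(1.0); st("open")
o=ctrl.get_obs(); x,y,_=o["ee_pos"]
ctrl.movel([.549,-.03,.21],vel=.25); ctrl.goto([.45,-.2,.25],R(60)); st()
for n in("top","side"):
    p,d=viewer.grab_frame(n); cv2.imwrite(f"pics/{n}3.png",p)
    v,u=np.mgrid[:420,:560]; o_,r=rays(n,np.c_[u.ravel(),v.ravel()]); W=o_+r*d.reshape(-1,1)
    rr=np.hypot(W[:,0]-.549,W[:,1]+.03)
    q=W[(rr<.1)&(W[:,2]>.156)&(W[:,2]<.172)]; print(n,"handle top",len(q),q.mean(0) if len(q) else 0,q[:,2].max() if len(q) else 0)
    q=W[(rr<.03)&(W[:,2]>.112)&(W[:,2]<.13)]; print("hub top",len(q),q.mean(0) if len(q) else 0, np.median(q[:,2]) if len(q) else 0)
a=cv2.imread("pics/top3.png");b=cv2.imread("pics/side3.png")
cv2.imwrite("pics/c3.png",np.hstack([cv2.resize(a[170:270,190:290],(400,400)),cv2.resize(b[120:240,210:330],(400,400))]))
```

```text
open t 9.93 p [ 0.547  -0.0295  0.0877] F [ 0.3 -0.6 -0.6] gap 1.002 g 0.0
 t 11.39 p [ 0.4506 -0.1984  0.2491] F [ 0.4 -0.2 -0.7] gap 1.0 g 0.0
top handle top 49 [0.58327779 0.03046004 0.16175772] 0.1664927079867422
hub top 216 [ 0.54908517 -0.02898111  0.12112276] 0.12135429493226124
side handle top 36 [0.5782622  0.02404052 0.16073882] 0.16574345626096543
hub top 203 [ 0.54352965 -0.0355532   0.12053694] 0.12126728729961211
```

View pics/c3.png

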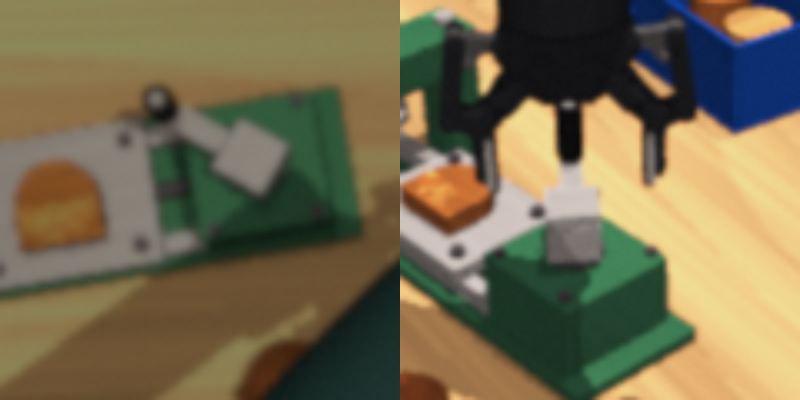

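The crank is fully seated: in the crop its hub sits on the gearbox at (255,155) left and the handle is at (158,100), azimuth 60°. Now gripping the sleeve and winding.

```bash
cat >> h.py <<'E'
C=np.array([.549,-.030]); RAD=.0695; ZW=.127
def pt(a): a=np.radians(a); return [C[0]+RAD*np.cos(a),C[1]+RAD*np.sin(a),ZW]
def bed(n):
    p,d=viewer.grab_frame(n); v,u=np.mgrid[:420,:560]; o,r=rays(n,np.c_[u.ravel(),v.ravel()]); W=o+r*d.reshape(-1,1)
    ey=np.array([-.151,.9885]); ex=np.array([ey[1],-ey[0]]); l=np.c_[(W[:,:2]-C)@ex,(W[:,:2]-C)@ey,W[:,2]]
    q=l[(abs(l[:,0])<.05)&(l[:,1]>.06)&(l[:,1]<.4)&(l[:,2]>.04)&(l[:,2]<.048)]; h,e=np.histogram(q[:,1],np.arange(.06,.4,.004))
    k=np.flatnonzero(h>4); print(n,"bed y edges",[(round(e[i]*1000),int(h[i])) for i in k[:3]],"..",[(round(e[i]*1000),int(h[i])) for i in k[-3:]],"p1,p99",np.percentile(q[:,1],[.5,1,99,99.5]).round(4)); return p
def wind(a0,a1,step=20,vel=.12):
    m=0; n=max(1,int(np.ceil(abs(a1-a0)/step)))
    for a in np.linspace(a0,a1,n+1)[1:]:
        ctrl.movel(pt(a),vel=vel); f=np.linalg.norm(ctrl.get_obs()["force"]); m=max(m,f)
        if f>35: print("FORCE",a,f); break
    o=st(f"wound to {a:.0f} maxF {m:.1f}"); d=o["ee_pos"][:2]-C; print("polar",np.degrees(np.arctan2(d[1],d[0])),np.hypot(*d)); return a
E
python3 - <<'E'
from h import *
for y in (60,90,120,150):
    js=[solver.inverse_kinematics(pt(a),R(y)) for a in range(0,360,30)]
    print(y,None if any(j is None for j in js) else (np.round(np.min(js,0),2),np.round(np.max(js,0),2)))
ctrl.goto([.5835,.0305,.23],R(60)); ctrl.movel([.5835,.0305,ZW],vel=.15,max_force=8); st()
ctrl.gripper_to(0.0); st("grip")
wind(60,0)
bed("top")
E
```

```text
60 (array([-0.59,  0.53,  0.6 ,  1.95, -0.62,  0.52, -0.07]), array([-0.34,  0.68,  0.64,  2.25, -0.6 ,  0.71,  0.19]))
90 (array([-0.51,  0.51,  0.49,  1.95, -0.5 ,  0.49,  0.34]), array([-0.26,  0.65,  0.51,  2.25, -0.49,  0.67,  0.6 ]))
120 (array([-0.43,  0.49,  0.37,  1.94, -0.39,  0.47,  0.75]), array([-0.18,  0.62,  0.39,  2.24, -0.37,  0.65,  1.  ]))
150 (array([-0.34,  0.47,  0.24,  1.94, -0.26,  0.46,  1.14]), array([-0.08,  0.6 ,  0.25,  2.24, -0.24,  0.63,  1.38]))
 t 13.37 p [0.5841 0.0297 0.1277] F [ 0.3 -0.3  0.6] gap 1.001 g 0.0
grip t 13.97 p [0.5838 0.0307 0.1273] F [0.  0.8 2.3] gap 0.241 g 58.5
wound to 0 maxF 5.2 t 15.03 p [ 0.619  -0.0306  0.1273] F [ 2.6 -0.5  4.5] gap 0.238 g 59.0
polar -0.5065571008536256 0.07004199327831602
top bed y edges [(84, 14), (88, 35), (92, 40)] .. [(216, 6), (220, 10), (224, 8)] p1,p99 [0.0867 0.0872 0.2243 0.2256]
```

Run:
```python
from h import *
a=0
for t in(-240,-480,-690):
    a=wind(a,t)
    if a!=t: break
p=bed("top"); q=bed("side"); cv2.imwrite("pics/w.png",np.hstack([cv2.resize(p[160:280,90:290],(400,240)),cv2.resize(q[100:240,140:340],(400,240))]))
```

```text
wound to -240 maxF 13.3 t 19.28 p [0.5147 0.0314 0.1267] F [ 2.3 -1.5  6. ] gap 0.238 g 59.2
polar 119.19096127175821 0.07030126201011226
wound to -480 maxF 13.8 t 23.48 p [ 0.5098 -0.089   0.1266] F [-4.8 -3.9 12.4] gap 0.243 g 60.3
polar -123.60839938363777 0.07087293179176062
wound to -690 maxF 14.0 t 27.24 p [0.6088 0.0069 0.1266] F [ 3.  -0.   7.3] gap 0.24 g 59.4
polar 31.68170826827807 0.07023805848493965
top bed y edges [(180, 17), (184, 26), (188, 27)] .. [(236, 8), (240, 7), (244, 6)] p1,p99 [0.1822 0.1825 0.247  0.2481]
side bed y edges [(176, 20), (180, 37), (184, 34)] .. [(272, 5), (276, 5), (312, 7)] p1,p99 [0.1774 0.178  0.3143 0.3154]
```

View pics/w.png

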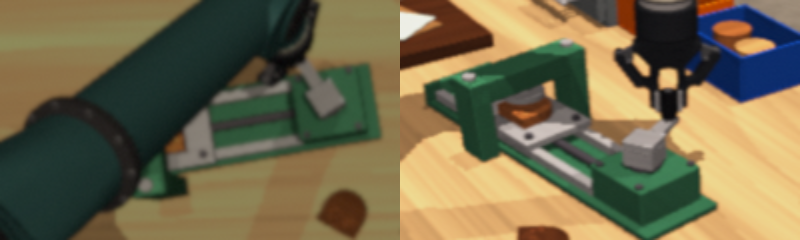

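Run:
```python
from h import *
wind(-690,-740,step=17)
ctrl.gripper_to(1.0); o=ctrl.get_obs(); p=o["ee_pos"]; ctrl.movel([p[0],p[1],.24],vel=.2); ctrl.goto([.45,-.25,.28],R(60)); st()
ims=[]
for n in("top","side"):
    im=bed(n); d=viewer.grab_frame(n)[1]; v,u=np.mgrid[:420,:560]; o,r=rays(n,np.c_[u.ravel(),v.ravel()]); W=o+r*d.reshape(-1,1)
    ey=np.array([-.151,.9885]); ex=np.array([ey[1],-ey[0]]); l=np.c_[(W[:,:2]-C)@ex,(W[:,:2]-C)@ey,W[:,2]]
    q=l[(abs(l[:,0])<.1)&(l[:,1]>.2)&(l[:,1]<.32)&(l[:,2]>.135)&(l[:,2]<.145)]; print("beam",np.percentile(q[:,1],[1,99]))
    h=l[(np.hypot(l[:,0],l[:,1])<.03)&(l[:,2]>.112)&(l[:,2]<.13)]; print("hub z",np.median(h[:,2]))
    k=(abs(l[:,0])<.045)&(l[:,2]>.041)&(l[:,2]<.047)
    h,e=np.histogram(l[k,1],np.arange(.17,.35,.005)); print(dict(zip((e[:-1]*1000).round().astype(int).tolist(),h.tolist())))
    ims.append(im)
cv2.imwrite("pics/f.png",np.hstack([cv2.resize(ims[0][170:270,90:290],(400,200),interpolation=2),cv2.resize(ims[1][110:240,140:300],(400,325),interpolation=2)[:200]]))
```

```text
wound to -740 maxF 8.2 t 28.29 p [ 0.6152 -0.053   0.1271] F [ 3.4 -2.3  7.1] gap 0.245 g 59.4
polar -19.191435693123886 0.07007912739470235
 t 30.67 p [ 0.4514 -0.2486  0.2795] F [-0.3 -0.2  0.4] gap 1.0 g 0.0
top bed y edges [(188, 31), (192, 42), (196, 35)] .. [(316, 35), (320, 33), (324, 37)] p1,p99 [0.1897 0.1898 0.3271 0.3273]
beam [0.23391168 0.28343948]
hub z 0.12147747170462442
{170: 0, 175: 0, 180: 0, 185: 5, 190: 37, 195: 38, 200: 34, 205: 25, 210: 32, 215: 38, 220: 39, 225: 28, 230: 19, 235: 19, 240: 10, 245: 9, 250: 0, 255: 0, 260: 0, 265: 0, 270: 0, 275: 0, 280: 0, 285: 0, 290: 0, 295: 0, 300: 0, 305: 0, 310: 20, 315: 23, 320: 35, 325: 21, 330: 0, 335: 0, 340: 0}
side bed y edges [(184, 26), (188, 35), (192, 23)] .. [(268, 8), (272, 5), (280, 5)] p1,p99 [0.1846 0.1852 0.298  0.3063]
beam [0.23022137 0.28340865]
hub z 0.12098531747403124
{170: 0, 175: 0, 180: 6, 185: 28, 190: 34, 195: 29, 200: 26, 205: 20, 210: 24, 215: 30, 220: 30, 225: 20, 230: 17, 235: 16, 240: 9, 245: 6, 250: 8, 255: 7, 260: 5, 265: 7, 270: 3, 275: 3, 280: 4, 285: 4, 290: 0, 295: 1, 300: 1, 305: 2, 310: 1, 315: 1, 320: 0, 325: 0, 330: 0, 335: 0, 340: 0}
```

View pics/f.png

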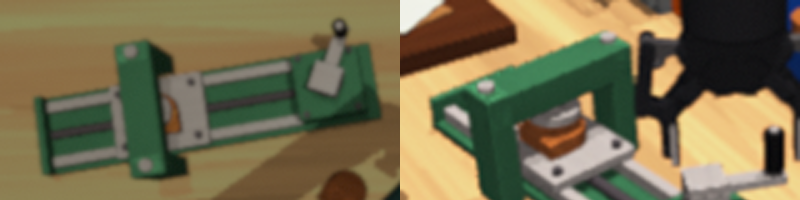

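Bed spans 189.7–327.2 mm from the shaft (centre 258.4) and the beam's centre is at 258.7. The crank is fully down (hub top 0.121 m) and the gripper is clear.

```bash
python3 -c "
from h import *
print(workorder.job_done())"
```

```text
the job is handed in; nothing more can be done
None
```

I fitted the steel crank onto the shaft, wound it clockwise about 2.2 turns, and handed the job in. The bed is centred under the beam (0.3 mm off in the top camera, about 2 mm in the side camera) and the crank is fully down; I haven't seen the judge's verdict.

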